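# Key the lift shaft and seat the microscope handwheel

### The arm

A 6-joint arm with a two-finger parallel gripper is mounted at the origin on the work surface. World frame = base frame: x ahead of the robot, y to its left, z up, the work surface at z = 0. Lengths are in mm, angles in rad, forces in N, time in s.
With the tool pointing down it reaches from about 350 to 975 mm from the base axis. Payload 7.1 kg.
Tool frame: the origin (TCP) lies on the front face of the gripper's body, between the roots of the fingers; the fingertips stand 80 mm ahead of it and the grasp point (between the pads) lies 61 mm ahead of it (env.tips_ahead is the distance from the TCP to the fingertips, in mm); z points along the fingers, y is the direction in which the jaws open and shut (so a half turn about z gives the same grasp; the last joint's range is limited). The gripper opens to 88 mm and grips with 3 to 60 N. Pads are 20 mm wide; open, the fingers measure 115 mm over their backs; the gripper's body (75 mm by 178 mm) begins 61 mm behind the grasp point.
Start: joints at [-1.366, 0.423, 1.63, -0, 1.089, -0.019], TCP at [138.73, -609.393, 302.675] pointing down, gripper open.
Joint ranges: [-3, 3], [-0.9, 2.11], [0.09, 2.58], [-1.31, 4.45], [0.11, 2.69], [-2.54, 2.54]. Speed limits (rad/s): [2.39, 2.39, 3.01, 3.14, 3.14, 3.14].

### API

Orientations are given as a unit quaternion [x, y, z, w].
In Python, from station import env, set_gripper, viewer, workorder gives the robot as it stands. Calls block until the motion is done:
- env.reach(position, orientation): joint-space move of the TCP to a pose.
- env.move_l(position, rot=None, rate=150, f_stop=None): straight line of the TCP; rot=None keeps the orientation; rate is the mean speed in mm/s. With f_stop (N) it stops when the force on the tool has changed by that much, and returns True; else False.
- env.move_joints(angles): joint-space move.
- set_gripper(opening): finger opening in mm; the grip force is fixed at half the most; returns when the fingers have stopped.
- env.hold(seconds).
- env.ik(position, orientation): joint angles nearest the present ones, or None.
- env.read_state(): the state.
- viewer.camera(name): name is "scene" or "top" or "wrist"; returns the picture (420x560x3 uint8, blue, green, red); there is no depth.
- viewer.camera_params(name): a dict with "fx", "fy", "cx", "cy" (pixels), "pose" (4x4, takes a point from camera to world coordinates); the wrist camera has in their place "tool_from_camera" (4x4, takes a point from camera to tool coordinates, whose origin is the TCP and whose axes are the flange's). Camera axes: x right, y up, looking along -z (the intrinsics and any distortion apply to the point x, -y, -z); pixel columns grow to the right and rows downward; lengths in mm; the calibration is good to about 2 mm. A picture is of the moment at which its call begins: read the wrist's pose just before it. camera_params takes no time and is no camera call.
A pose or a line that the arm cannot do raises env.IKError and nothing moves.
- workorder.sign_off(): hands the job in, once; it reports no verdict.
The state is a dict: "time_s": time; "qpos": joint angles; "dq": joint speeds; "tau": joint torques, N m; "tool_pos": TCP position; "orientation": TCP orientation; "force": force on the tool from outside, world axes, zero at the start; "wrist_torque": the same for the moment, N m; "width": finger opening in mm.
Only numpy, scipy, OpenCV 4.12 (cv2) and the standard library are available. Lean on these libraries where they do the work, as an engineer would, in place of code of your own. Each camera call takes 0.05 s, during which the arm holds its last target.

### The job

Refit the handwheel of the microscope stand's lift gearbox: take the loose brass key out of the orange holder and drop it upright, all the way down, into the slot of the upright shaft, then slide the black handwheel down over the shaft, with the keyway in its brass bush over the key, until it sits fully home on the boss, and let go. Feel for the keyway by turning the wheel under light pressure; work gently and never force key or wheel with more than about 20 N, and leave the other things on the bench where they are.

Things in the scene. Friction and masses are not known exactly. Their poses are not given: they have to be found in the camera images.
- gearbox: Grey gearbox fixed to the bench, 130 x 100 x 40 mm tall. Origin on the bench under its upright shaft's axis, z up, x points from the axis to the key slot. On it an aluminium boss, 48 mm across, top face at height 66 mm, and in its middle the steel shaft, 24 mm across, end at 84 mm, 1.5 mm chamfer. Above the boss the slot is open outwards and at the end of the shaft; it goes on down into the boss.
- shaft_end (a point): Centre of the shaft's upper end face, 84 mm above the bench; axes as the gearbox. The slot is 9.4 mm wide, on the +x side; its back wall is 5.1 mm from the axis. Inside the boss it is a closed pocket from 5.1 to 18 mm from the axis, its floor at height 40 mm (26 mm below the boss face).
- key_home (a point): Where the key's centre lies once it stands fully home: 11.5 mm from the shaft axis along the gearbox x, 59.5 mm above the bench. The key's top is then at 79 mm, 5 mm below the shaft's end, its outer face 17 mm from the axis. Axes as the gearbox.
- hub_home (a point): Where the handwheel's centre lies once it is fully home on the boss: on the shaft axis, 81 mm above the bench. Axes as the gearbox.
- key_mid (a point): Centre of the loose brass key, an upright bar 39 mm tall (z), 11 mm along its x (radial in the slot), 8 mm along its y (across the slot); foot with a 1 mm chamfer; either x side may face the shaft. It stands in the holder, 16 mm deep, 23 mm showing. About 30 g. Let go above the slot's pocket it slides down by itself.
- holder: Orange plastic holder block, fixed to the bench, 50 x 100 x 22 mm tall, origin at the centre of its underside. The key stands in its hole at y = -25 mm, a spare steel pin in the hole at y = +25 mm; the hole floors lie 6 mm above the bench.
- hub_mid (a point): Centre of the handwheel, flat on the bench: black rim 56 mm across, 30 mm tall, 0.3 kg; z up, x to the white mark on top. In it a brass bush with a through bore of 26 mm (lead-in below) and a keyway 9.6 mm wide, out to 18.2 mm from the axis. A stiff slip clutch (0.5 N m) leaves the keyway up to 0.8 rad either side of the mark: visible, not measured; under light pressure it turns with the rim.
- pin_mid (a point): Centre of the spare steel pin, 10 mm across and 28 mm tall, standing in the holder. Not used: leave it.
- meter_mid (a point): Centre of the red multimeter lying on the bench, 75 x 150 x 38 mm. Leave it.
- cup_mid (a point): Centre of the glass cup of cotton swabs, 56 mm across, 60 mm tall (swabs to about 77 mm). Leave it.
- driver_grip (a point): Handle of the blue screwdriver lying on the bench, 160 mm long. Leave it.
There are look-alikes about, which are no part of the job. Of the things like the part that bears hub_mid, leave any that is purple; of the rest the smaller one is meant.

How it is judged:
By the outcome, as a careful person would: the job done as asked, in the order asked, and still so for the second after the job is handed in, with the robot touching nothing.
It also fails if it takes over 72 s, if anything falls off the work surface, if the arm or the gripper's body presses on something with over 40 N, if the wrist force passes 120 N, or if a joint passes its speed limit or range.

## Working session

There is one attempt and no reset: what is moved stays moved. The work goes in short steps, each a Python script; the robot and the scene stay as the last script left them, time stands still between calls to the robot, and variables do not carry over. Pictures are saved under pics/ and viewed, and the job is handed in when it is done.

```bash
ls; mkdir -p pics; python3 - <<'E'
from station import env,set_gripper,viewer,workorder
import cv2,numpy as np
s=env.read_state();print(s['time_s'],s['tool_pos'],s['orientation'],s['width'])
for n in ['scene','top','wrist']:
    cv2.imwrite(f'pics/a_{n}.png',viewer.camera(n)); p=viewer.camera_params(n)
    print(n,{k:np.round(v,4).tolist() if not isinstance(v,str) else v for k,v in p.items()})
E
```

```text
pics
0.0 [ 138.6374216  -608.99375716  301.91473913] [ 9.93747093e-01  1.11651916e-01 -7.40093101e-05 -7.47839594e-04] 87.97498097821628
scene {'fx': 416.8586, 'fy': 416.8586, 'cx': 271.7111, 'cy': 210.5301, 'pose': [[0.8928, -0.3506, 0.2828, 736.9157], [0.4504, 0.6986, -0.5559, -415.6796], [-0.0026, 0.6237, 0.7817, 745.2887], [0.0, 0.0, 0.0, 1.0]]}
top {'fx': 475.7034, 'fy': 475.7034, 'cx': 284.5321, 'cy': 206.9042, 'pose': [[-0.025, 0.9985, -0.049, 441.2931], [-0.9994, -0.0238, 0.0253, 38.3362], [0.0241, 0.0496, 0.9985, 1213.5507], [0.0, 0.0, 0.0, 1.0]]}
wrist {'fx': 324.1005, 'fy': 324.1005, 'cx': 276.8146, 'cy': 209.22, 'tool_from_camera': [[0.0005, 0.9642, 0.2651, 72.8063], [1.0, -0.0007, 0.0008, -0.0663], [0.0009, 0.2651, -0.9642, -82.4658], [0.0, 0.0, 0.0, 1.0]]}
```

View pics/a_scene.png

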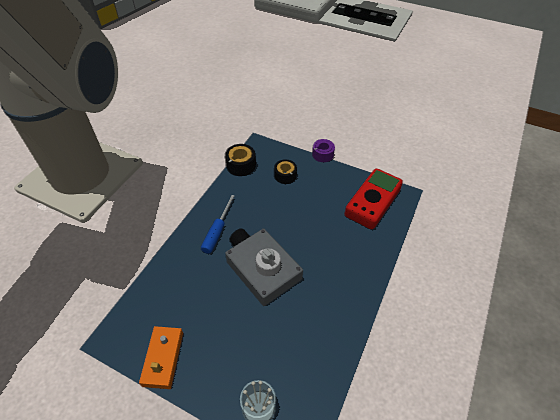

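View pics/a_top.png

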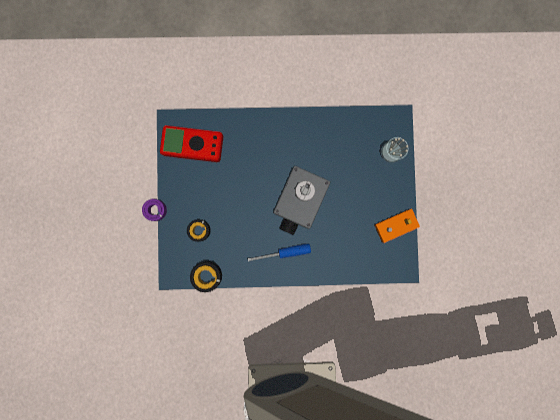

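View pics/a_wrist.png

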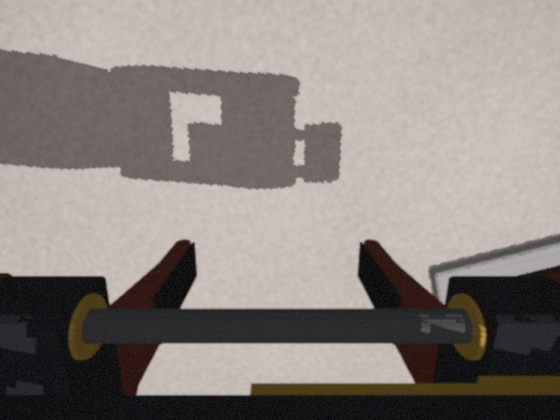

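Wheel candidates in the top view: the small black one (199,230), the large black one (206,276) and the purple one (154,210). By the description I choose the small black one at (199,230). For the key, the holder has brass at (407,221) and the steel pin at (390,229). I'll check these choices in crops.

```bash
cat > h.py <<'E'
import cv2,numpy as np
from station import env,set_gripper,viewer,workorder
from scipy.spatial.transform import Rotation as R
def ray(p,uv,pose=None):
    pose=np.array(p['pose'] if pose is None else pose)
    d=np.array([(uv[0]-p['cx'])/p['fx'],-(uv[1]-p['cy'])/p['fy'],-1.])
    return pose[:3,3],pose[:3,:3]@d
def on(p,uv,z,pose=None):
    o,d=ray(p,uv,pose); return o+d*(z-o[2])/d[2]
def wpose(s,p):
    T=np.eye(4);T[:3,:3]=R.from_quat(s['orientation']).as_matrix();T[:3,3]=s['tool_pos']
    return T@np.array(p['tool_from_camera'])
def proj(p,X,pose):
    c=np.linalg.inv(pose)@np.append(X,1); return np.array([p['cx']-p['fx']*c[0]/c[2], p['cy']+p['fy']*c[1]/c[2]])
def quat(yaw): # tool down, tool y axis at yaw+90deg: tool x=(cos,sin), z down
    c,s=np.cos(yaw),np.sin(yaw)
    return R.from_matrix(np.array([[c,s,0],[s,-c,0],[0,0,-1]])).as_quat()
def wsnap(name):
    s=env.read_state(); im=viewer.camera('wrist'); cv2.imwrite(f'pics/{name}.png',im)
    p=viewer.camera_params('wrist'); P=wpose(s,p); np.savez(f'pics/{name}.npz',P=P)
    return im,p,P
def load(name):
    return cv2.imread(f'pics/{name}.png'),viewer.camera_params('wrist'),np.load(f'pics/{name}.npz')['P']
E
python3 - <<'E'
from h import *
p=viewer.camera_params('top')
for n,uv,z in [('hub',(199,230),30),('big',(206,276),35),('purple',(154,210),25),('shaft',(305,190),84),('holderkey',(407,221),45),('pin',(390,229),34),('meter',(192,144),38),('cup',(396,149),60),('driver',(295,251),15)]: print(n,on(p,uv,z).round(1))
im=cv2.imread('pics/a_top.png')
a=cv2.resize(im[180:300,135:255],(480,480),interpolation=3)
b=cv2.resize(im[160:240,270:350],(320,320),interpolation=3); c=cv2.resize(im[190:250,370:430],(320,320),interpolation=3)
out=np.zeros((580,800,3),np.uint8);out[:480,:480]=a;
out[:320,480:]=b;out[320:560,480:720]=cv2.resize(c,(240,240));cv2.imwrite('pics/crop1.png',out)
E
```

```text
hub [447.2 221.5  30. ]
big [334.  205.4  35. ]
purple [499.6 332.8  25. ]
shaft [535.9 -40.1  84. ]
holderkey [ 456.5 -293.2   45. ]
pin [ 437.8 -252.9   34. ]
meter [660.5 234.1  38. ]
cup [ 633.7 -268.4   60. ]
driver [388.5 -15.6  15. ]
```

View pics/crop1.png

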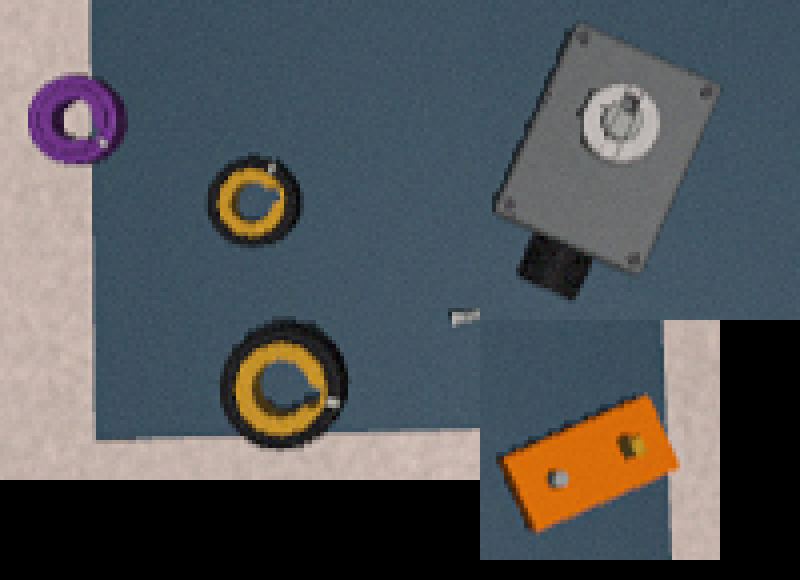

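The crop confirms it: the small black wheel is at top (199,230), with its keyway to the right and its mark slightly anticlockwise of that. The brass key is at the holder's right end (407,221). Next, close wrist views of the holder and then the shaft.

```bash
python3 - <<'E'
from h import *
def look(t,yaw,z,name,off=35):
    d=np.array([np.cos(yaw),np.sin(yaw)])
    env.reach([t[0]-off*d[0],t[1]-off*d[1],z],quat(yaw)); env.hold(.25)
    im,p,P=wsnap(name); print(name,env.read_state()['time_s'],proj(p,[*t,40],P))
look((456,-293),0.43,190,'w_key')
look((456,-293),0.43,135,'w_key2')
E
```

```text
w_key 2.0333 [276.17981162 173.75440875]
w_key2 2.6667 [275.26946379 190.7027595 ]
```

View pics/w_key.png

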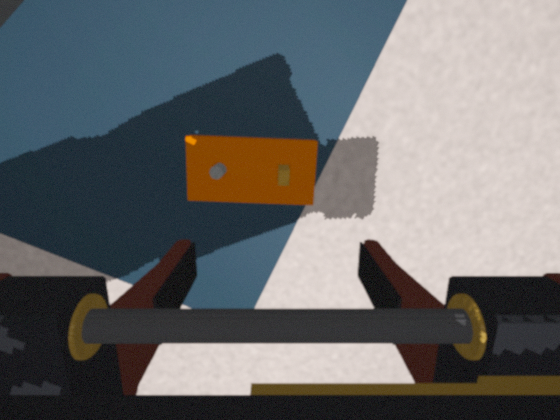

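View pics/w_key2.png

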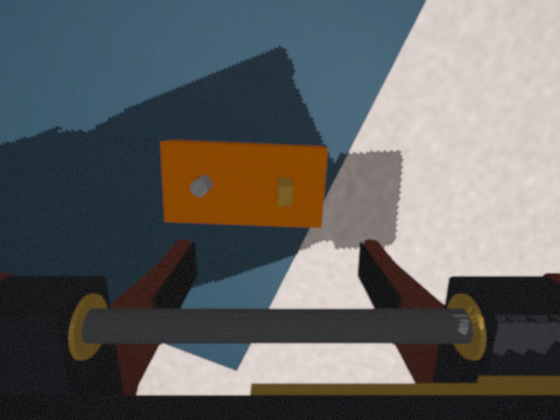

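```bash
python3 - <<'E'
import cv2
im=cv2.imread('pics/w_key2.png')[130:240,150:350]
im=cv2.convertScaleAbs(im,alpha=1.6)
cv2.imwrite('pics/crop2.png',cv2.resize(im,(800,440),interpolation=cv2.INTER_CUBIC))
E
```

```text
(no output)
```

View pics/crop2.png

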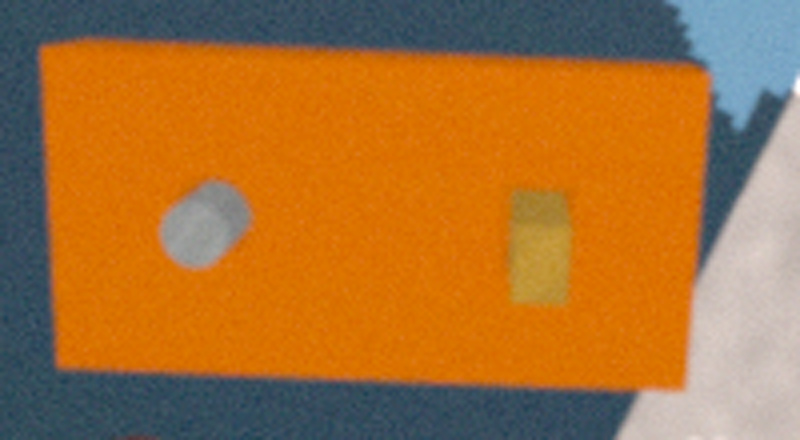

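```bash
python3 - <<'E'
from h import *
im,p,P=load('w_key2')
f=lambda x,y,z:on(p,(150+(x+.5)/4-.5,130+(y+.5)/4-.5),z,P)
TL,TR,BL,BR=[f(*a,22) for a in [(40,46),(709,68),(57,369),(686,389)]]
for a,b in [(TL,TR),(BL,BR)]: d=b-a; print(np.linalg.norm(d),np.arctan2(d[1],d[0])+np.pi/2)
for a,b in [(TL,BL),(TR,BR)]: d=a-b; print(np.linalg.norm(d),np.arctan2(d[1],d[0]))
K=[f(*a,45) for a in [(511,224),(571,226),(569,304),(511,303)]]
for i in range(4): print(np.linalg.norm(K[i]-K[i-1]))
print('key',np.mean(K,0), K[0]-K[3],K[1]-K[2])
print('holder c',np.mean([TL,TR,BL,BR],0))
im,p,P=load('w_key'); hsv=cv2.cvtColor(im,cv2.COLOR_BGR2HSV)
E
```

```text
99.84078636202214 0.39807779530680265
100.32622627625828 0.39669955462682904
50.45385738905983 0.3888486713221406
50.589986137682295 0.3984673256075556
11.139093631079902
8.19574077533504
11.006379141265711
8.049063468603613
key [ 456.56429284 -298.49981646   45.        ] [10.12066453  4.6531233   0.        ] [10.05904556  4.46721212  0.        ]
holder c [ 447.19041305 -275.08202524   22.        ]
```

```bash
python3 - <<'E'
from h import *
set_gripper(26)
q=quat(.397)
env.reach([456.7,-298.3,150],q)
env.move_l([456.7,-298.3,108],rate=120,f_stop=8)
env.hold(.15)
f0=env.read_state()
set_gripper(0); env.hold(.1)
s=env.read_state(); print(s['time_s'],s['width'],s['tool_pos'],s['force']-f0['force'],f0['force'])
print(env.ik([536,-40,200],quat(-.42)))
E
```

```text
5.1667 7.787581449281975 [ 456.90749336 -298.41864506  108.33742499] [0.3020043  0.8157055  4.16503738] [-0.29226881 -0.06346014 -0.00860382]
[-9.66305270e-02  4.42479682e-01  1.89300276e+00 -4.44089210e-16
  8.06110217e-01  1.89416580e+00]
```

```bash
python3 - <<'E'
from h import *
env.move_l([456.9,-298.4,170],rate=150)
t=np.array([536,-40]);yaw=-.42
d=np.array([np.cos(yaw),np.sin(yaw)])
env.reach([*(t-45*d),205],quat(yaw)); env.hold(.25)
im,p,P=wsnap('w_sh'); print(env.read_state()['time_s'],env.read_state()['width'],proj(p,[*t,84],P))
E
```

```text
7.2583 7.628219918932867 [276.50188232 166.08022826]
```

View pics/w_sh.png

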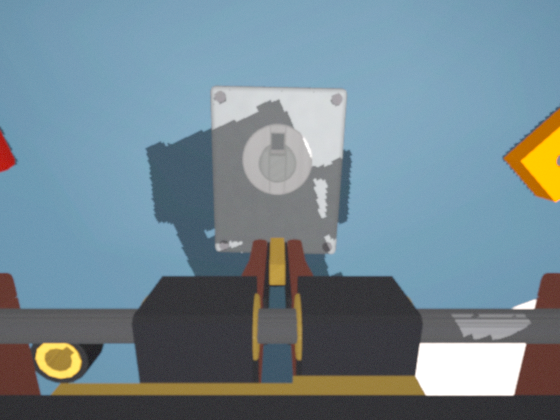

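```bash
python3 - <<'E'
import cv2,numpy as np
im=cv2.imread('pics/w_sh.png')
a=cv2.resize(cv2.convertScaleAbs(im[110:210,220:340],alpha=1.2),(720,600),interpolation=cv2.INTER_CUBIC)
cv2.imwrite('pics/crop3.png',a)
b=cv2.resize(cv2.convertScaleAbs(im[225:295,225:330],alpha=1.6),(735,490),interpolation=cv2.INTER_CUBIC)
cv2.imwrite('pics/crop4.png',b)
E
```

```text
(no output)
```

View pics/crop3.png

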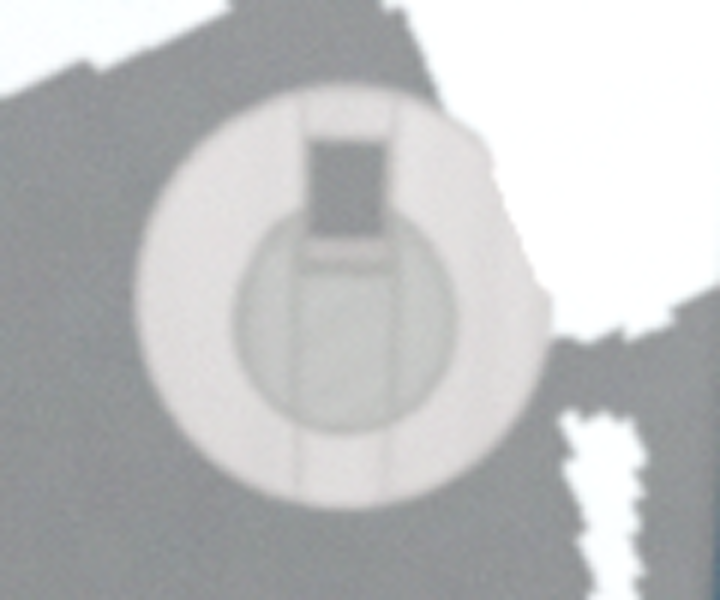

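View pics/crop4.png

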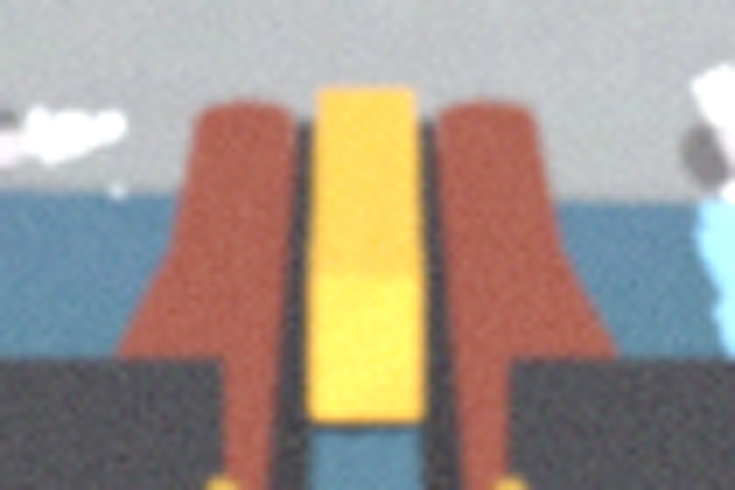

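```bash
python3 - <<'E'
from h import *
from scipy.optimize import least_squares
im,p,P=load('w_sh')
px=lambda x,y:(220+(x+.5)/6-.5,110+(y+.5)/6-.5)
f=lambda x,y,z:on(p,px(x,y),z,P)
ang=lambda a,b:np.arctan2(*(b-a)[[1,0]])
# boss circle
def circ(pts,z,r):
    W=np.array([f(*a,z)[:2] for a in pts])
    s=least_squares(lambda q:np.hypot(*(W-q[:2]).T)-q[2],[536,-40,r]); return s.x,s.fun.round(2)
print('boss',circ([(133,296),(553,310),(343,510),(235,475),(455,475),(343,82),(180,165)],66,24))
print('shaft',circ([(234,312),(459,318),(345,436),(262,388),(428,390)],82.5,12))
print('seams yaw',ang(f(297,490,66),f(303,105,66)),ang(f(385,490,66),f(396,105,66)), np.linalg.norm(f(297,490,66)-f(385,490,66)))
print('pocket edges',f(307,140,66),f(388,140,66),'yaw',ang(f(388,140,66),f(307,140,66))-np.pi/2)
print('seat edges',ang(f(390,238,84),f(300,238,84))-np.pi/2, f(347,240,84),f(347,270,84))
# gearbox edges z=40
g=lambda u,v:on(p,(u,v),40,P)
print('box',ang(g(217,252),g(211,88)),ang(g(337,252),g(346,89)),ang(g(345,90),g(212,88))-np.pi/2)
# key in tool frame
T=P@np.linalg.inv(np.array(p['tool_from_camera']));Ti=np.linalg.inv(T)
tz=T[2,3];print('tcp',T[:3,3])
k=lambda x,y,z:(Ti@np.append(on(p,(225+(x+.5)/7-.5,225+(y+.5)/7-.5),tz-z,P),1))[:3].round(2)
print('key top back L,R',k(307,420,63.3),k(426,420,63.3),'front',k(312,275,63.3),k(420,275,63.3),'foot front',k(318,88,102.3),k(417,88,102.3),k(317,88,101.3))
E
```

```text
boss (array([537.49076487, -40.95806053,  23.86212378]), array([ 0.04, -0.14,  0.31, -0.18, -0.06,  0.2 , -0.16]))
shaft (array([537.28030341, -41.10838589,  11.7097938 ]), array([ 0.11,  0.15,  0.48, -0.35, -0.4 ]))
seams yaw -0.44208057921335114 -0.4427701689073183 10.231308018031173
pocket edges [555.45733334 -44.49281045  66.        ] [551.79214559 -52.68951196  66.        ] yaw -0.4204846599359797
seat edges -0.42047404351669937 [545.09868226 -44.69199932  84.        ] [542.29637993 -43.44057     84.        ]
box -0.43553142517736293 -0.422456628504189 -0.43466225705781936
tcp [494.91159774 -22.32004682 204.84237792]
key top back L,R [-6.45 -4.61 63.3 ] [-6.44  3.87 63.3 ] front [ 4.78 -4.19 63.3 ] [ 4.79  3.36 63.3 ] foot front [  4.22  -4.57 102.3 ] [  4.23   3.99 102.3 ] [  4.59  -4.64 101.3 ]
```

```bash
python3 - <<'E'
from h import *
X=[548.25,-46.38]; q=quat(-.432)
env.reach([*X,200],q); env.hold(.2)
r=env.move_l([*X,188],rate=60,f_stop=4); env.hold(.1)
print(r,env.read_state()['tool_pos'])
if not r:
    r=env.move_l([*X,166.3],rate=25,f_stop=5)
    s=env.read_state();print(r,s['tool_pos'],s['force'],s['wrist_torque'],s['time_s'])
wsnap('w_in')
E
```

```text
False [548.20586378 -46.31553061 187.91276387]
False [548.3391072  -46.40183195 166.41006569] [-0.25447744  0.47750296  0.05397554] [ 0.06531281 -0.01208246  0.03228972] 9.275
```

View pics/w_in.png

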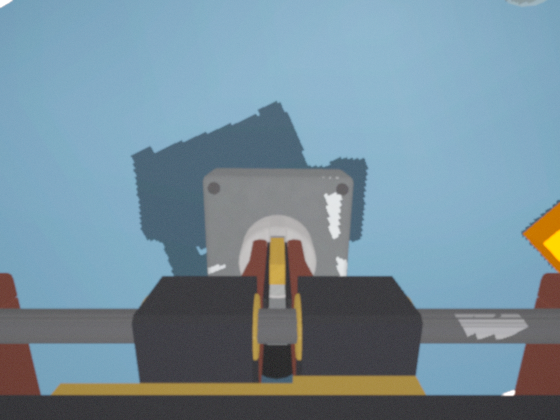

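Free descent with about 0 N, and the foot is now 2 mm into the pocket. The wrist view shows the key over the slot at (277,260). Next I lower it a touch more and release.

```bash
python3 - <<'E'
from h import *
r=env.move_l([548.25,-46.38,165.3],rate=25,f_stop=4)
s=env.read_state();print(r,s['tool_pos'],s['force'])
set_gripper(16); env.hold(.3)
yaw=-.432;d=np.array([np.cos(yaw),np.sin(yaw)])
env.move_l([548.25,-46.38,190],rate=120)
c=np.array([537.4,-41])-40*d
env.move_l([*c,195],rate=150); env.hold(.25)
im,p,P=wsnap('w_k3'); print(env.read_state()['time_s'])
u=proj(p,[548,-46,80],P).astype(int);print(u)
a=im[u[1]-50:u[1]+50,u[0]-60:u[0]+60]
cv2.imwrite('pics/crop5.png',cv2.resize(cv2.convertScaleAbs(a,alpha=1.2),(720,600),interpolation=cv2.INTER_CUBIC))
E
```

```text
False [548.25855563 -46.37805072 165.3263258 ] [ 0.15543333  0.42378128 -0.27733489]
11.4083
[277 157]
```

View pics/crop5.png

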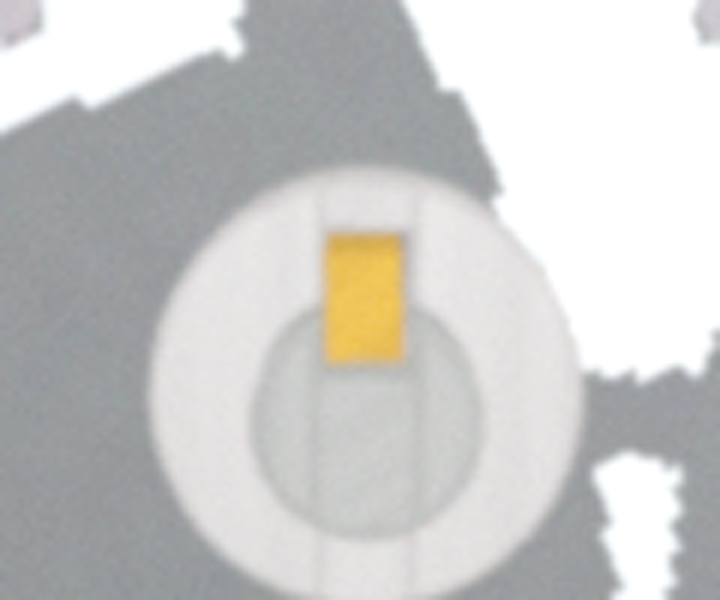

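The key is flush in its slot. At crop (365,298) its 8 mm spans about 13.3 px, which puts the top near z=79, so it's home. Now the wheel.

```bash
python3 - <<'E'
from h import *
from scipy.optimize import least_squares
im,p,P=load('w_k3')
f=lambda x,y,z:on(p,(217+(x+.5)/6-.5,107+(y+.5)/6-.5),z,P)
def circ(pts,z,r):
    W=np.array([f(*a,z)[:2] for a in pts])
    s=least_squares(lambda q:np.hypot(*(W-q[:2]).T)-q[2],[536,-40,r]); return s.x,s.fun.round(2)
print('shaft',circ([(249,420),(485,420),(366,541),(281,500),(453,500)],82.5,12))
print('boss',circ([(148,390),(585,395),(370,165),(215,238),(530,248)],66,24))
K=[f(*a,79) for a in [(325,234),(405,234),(404,363),(326,363)]]
print('key',np.mean(K,0),[np.linalg.norm(K[i]-K[i-1]).round(2) for i in range(4)])
d=(K[0]+K[1]-K[2]-K[3]);print('yaw',np.arctan2(d[1],d[0]))
env.move_l([520,60,200],rate=250)
set_gripper(86)
t=np.array([447.2,221.5]);yaw=.14;d=np.array([np.cos(yaw),np.sin(yaw)])
env.reach([*(t-40*d),150],quat(yaw)); env.hold(.25)
im,p,P=wsnap('w_hub'); print(env.read_state()['time_s'])
u=proj(p,[*t,30],P).astype(int);print(u)
a=im[u[1]-75:u[1]+75,u[0]-100:u[0]+100]
cv2.imwrite('pics/crop6.png',cv2.resize(cv2.convertScaleAbs(a,alpha=1.3),(800,600),interpolation=cv2.INTER_CUBIC))
E
```

```text
shaft (array([537.30964963, -41.0019325 ,  11.89763769]), array([ 0.05,  0.05,  0.2 , -0.15, -0.14]))
boss (array([537.88090772, -41.29709181,  23.7648246 ]), array([ 0.16,  0.08,  0.54, -0.46, -0.33]))
key [548.50537085 -45.93680716  79.        ] [np.float64(12.97), np.float64(8.03), np.float64(12.97), np.float64(7.97)]
yaw -0.4314095772827943
14.175
[275 175]
```

View pics/crop6.png

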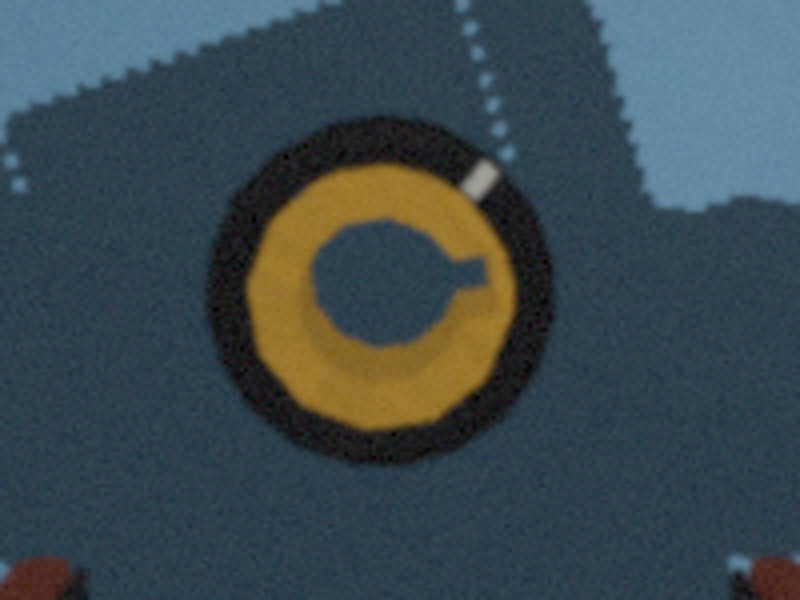

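View pics/w_hub.png

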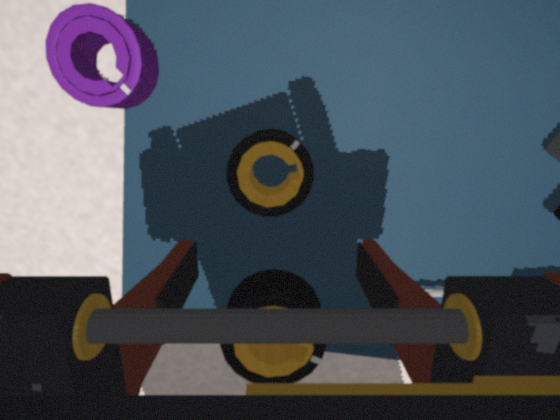

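```bash
python3 - <<'E'
from h import *
im,p,P=load('w_hub')
a=im[140:205,255:315]
a=cv2.convertScaleAbs(a,alpha=2.2)
cv2.imwrite('pics/crop7.png',cv2.resize(a,(600,600*65//60)[:2],interpolation=cv2.INTER_CUBIC)[:600])
E
```

```text
(no output)
```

View pics/crop7.png

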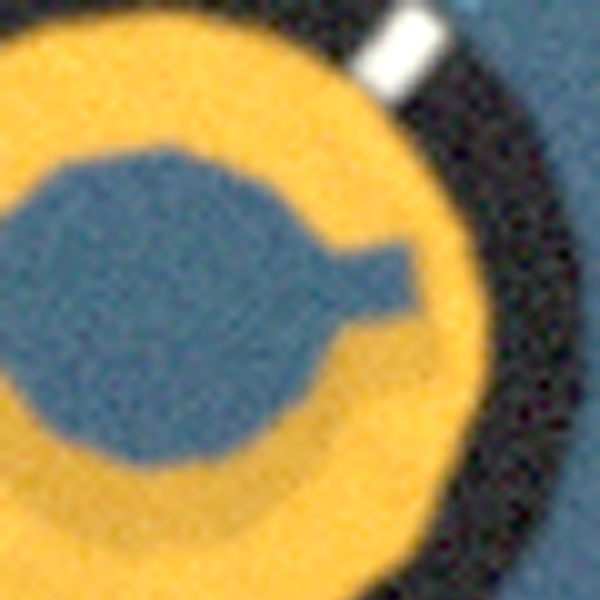

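```bash
python3 - <<'E'
from h import *
from scipy.optimize import least_squares
im,p,P=load('w_hub')
f=lambda x,y,z:on(p,(255+(x+.5)/10-.5,140+(y+.5)/10-.5),z,P)
ang=lambda a,b:np.arctan2(*(b-a)[[1,0]])
C1,C2=f(412,240,30),f(440,380,30)
print('w',np.linalg.norm(C1-C2),'end-normal ang',ang(C2,C1)-np.pi/2,'edge',ang(f(335,253,30),C1),'floor edge',ang(f(345,322,0),f(420,310,0)))
# brass outer circle from mask
hsv=cv2.cvtColor(im,cv2.COLOR_BGR2HSV)
m=cv2.inRange(hsv,(12,110,50),(32,255,255));m[:100]=0;m[225:]=0;m[:,:220]=0;m[:,330:]=0
c=max(cv2.findContours(m,0,2)[0],key=cv2.contourArea)[:,0]
h=cv2.convexHull(c)[:,0]; W=np.array([on(p,a,30,P)[:2] for a in h.astype(float)])
s=least_squares(lambda q:np.hypot(*(W-q[:2]).T)-q[2],[447,221,18],loss='soft_l1',f_scale=.3);print('brass',s.x,s.fun.std())
# rim: dark blob lower half (top-face edge)
g=cv2.inRange(im,(0,0,0),(45,45,45))
g[:100]=0;g[225:]=0;g[:,:220]=0;g[:,330:]=0
c=max(cv2.findContours(g,0,1)[0],key=cv2.contourArea)[:,0].astype(float)
c=cv2.convexHull(c.astype(np.float32))[:,0]
lo=c[c[:,1]>180]; W=np.array([on(p,a,30,P)[:2] for a in lo])
s2=least_squares(lambda q:np.hypot(*(W-q[:2]).T)-q[2],[447,221,28],loss='soft_l1',f_scale=.3);print('rim',s2.x,s2.fun.std(),len(lo), lo.min(0),lo.max(0))
s3=least_squares(lambda q:np.hypot(*(W-q[:2]).T)-28,[447,221]);print(s3.x)
M=(C1+C2)/2
for cc in (s.x,s2.x): d=M[:2]-cc[:2];print('keyway ang',np.arctan2(d[1],d[0]),np.hypot(*d))
mk=f(400,52,30);d=mk[:2]-s.x[:2];print('mark',np.arctan2(d[1],d[0]))
E
```

```text
w 9.0357820731449 end-normal ang -1.2202197521473255 edge -1.2651737423100777 floor edge -1.2728636560811606
brass [447.30893365 225.49103918  21.20258553] 0.1881452155287594
rim [447.42821586 225.43818565  27.67854185] 0.14958817858121942 18 [228. 186.] [310. 216.]
[447.86854292 225.48045737]
keyway ang -1.2843815509597192 17.502580718613075
keyway ang -1.2900933995605959 17.418465424717777
mark -0.556043759263569
```

```bash
python3 - <<'E'
from h import *
c=[447.45,225.2]
env.reach([*c,130],quat(.14))
print(env.move_l([*c,85],rate=100,f_stop=8)); env.hold(.15)
set_gripper(50); env.hold(.1)
s=env.read_state(); print(s['time_s'],s['width'],s['tool_pos'],s['force'])
env.move_l([*c,140],rate=150); env.hold(.1)
s=env.read_state(); print(s['width'],s['force'])
env.reach([537.2,-41.3,185],quat(.971)); env.hold(.25)
s=env.read_state(); print(s['time_s'],s['width'],s['tool_pos'],s['force'],s['wrist_torque'],s['qpos'])
wsnap('w_held'); cv2.imwrite('pics/s_held.png',viewer.camera('scene'))
E
```

```text
False
15.9083 56.11862727036356 [447.50381895 225.22451911  85.07673668] [-0.02720145 -0.91869367  2.26964134]
56.22869550903634 [-0.34166738  0.30344093 -2.6545303 ]
18.0167 56.30419367498861 [537.10754063 -40.54067649 184.83515279] [-0.44355144  0.44586289 -2.10291593] [ 0.01684663 -0.01803116  0.0321438 ] [-9.74415162e-02  4.68452962e-01  1.89710543e+00  3.37218493e-05
  7.76375778e-01  5.01315204e-01]
```

View pics/w_held.png

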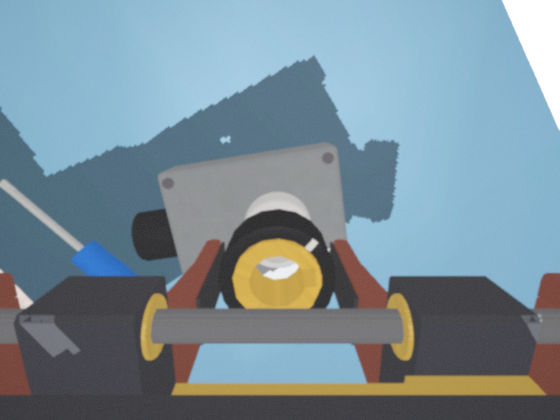

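View pics/s_held.png

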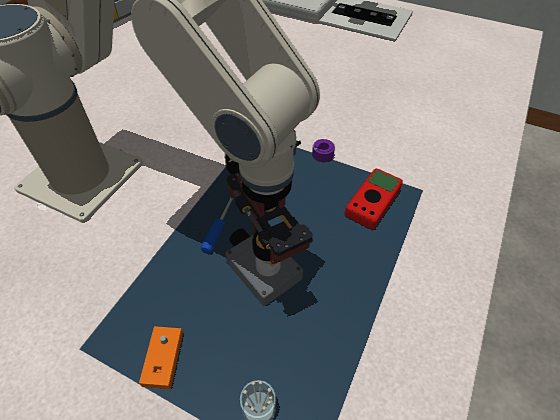

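```bash
python3 - <<'E'
from h import *
X=[537.2,-41.3]
env.move_l([*X,174],rate=60); env.hold(.2)
s=env.read_state(); print(s['tool_pos'],s['force'],s['orientation']-quat(.971))
r=env.move_l([*X,151.5],rate=12,f_stop=5)
s=env.read_state(); print(r,s['time_s'],s['tool_pos'],s['force'],s['wrist_torque'],s['width'])
E
```

```text
[537.29724881 -41.36297107 174.07839727] [-0.31783975  0.13081457 -2.28735266] [ 2.12281004e-05 -4.02450865e-05  7.45163842e-05  5.59622111e-05]
False 20.675 [537.25560243 -41.29858303 151.58158256] [ 1.27420158 -0.34187991 -2.6272884 ] [-0.02464589 -0.02139514 -0.03970707] 56.19703399294963
```

The wheel slid down to 66.5 mm without resistance, well past the key top at 79, so the keyway is engaged. Now I seat it gently.

```bash
python3 - <<'E'
from h import *
X=[537.25,-41.3]
r=env.move_l([*X,149.8],rate=8,f_stop=6)
s=env.read_state(); print(r,s['time_s'],s['tool_pos'],s['force'],s['wrist_torque'],s['width'])
# check that the key blocks rotation: tiny turn by feel
for dy in (.06,-.06,0):
    env.move_l(s['tool_pos'],rot=quat(.971+dy),rate=10,f_stop=10) if 0 else None
set_gripper(66); env.hold(.2)
s=env.read_state(); print(s['force'],s['width'])
set_gripper(86)
env.move_l([*X,215],rate=120)
yaw=.971;d=np.array([np.cos(yaw),np.sin(yaw)])
env.move_l([*(np.array(X)-40*d),215],rate=150); env.hold(.25)
im,p,P=wsnap('w_end'); print(env.read_state()['time_s'])
u=proj(p,[*X,96],P).astype(int);print(u)
a=im[u[1]-75:u[1]+75,u[0]-100:u[0]+100]
cv2.imwrite('pics/crop8.png',cv2.resize(cv2.convertScaleAbs(a,alpha=1.3),(800,600),interpolation=cv2.INTER_CUBIC))
E
```

```text
True 20.8833 [537.3588147  -41.32150889 151.08106535] [-0.41784753 -0.10046772  4.90748092] [-0.04398829  0.08385507 -0.02988889] 56.43097312687485
[-0.54618171 -0.32737526  0.8756027 ] 65.95285416205502
23.425
[276 175]
```

View pics/crop8.png

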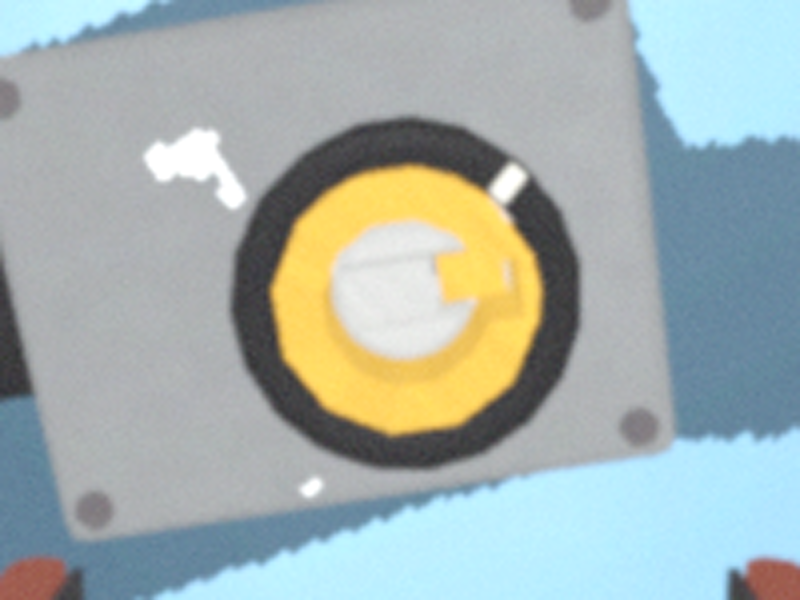

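```bash
python3 - <<'E'
from h import *
env.move_l([440,-180,300],rate=250); env.hold(.2)
im=viewer.camera('scene'); cv2.imwrite('pics/s_end.png',im[120:,80:440])
workorder.sign_off(); print(env.read_state()['time_s'])
E
```

```text
the job is handed in; nothing more can be done
the job is handed in; nothing more can be done
```

View pics/s_end.png

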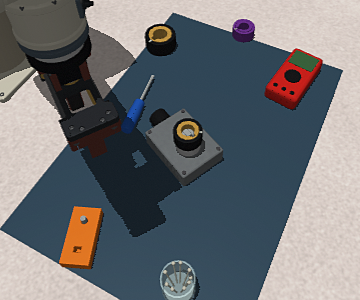

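The key is in the shaft slot and the small black handwheel is on the boss with its keyway over the key. I let go, backed clear and handed the job in at about 24 s of the 72 s allowed.

**Key:** I took it from the orange holder and lowered it into the slot; it met almost no force (under 1 N). Released just inside the pocket, it slid down on its own. In the wrist picture its 8 mm width fits a top at about 79 mm, which is home. Its radial length measured 13 mm instead of 11 mm. I put that down partly to the outer face being in view and did not check it further. The wheel then going fully home agrees with the key being down.

**Handwheel:** I measured the keyway angle by camera and pre-turned the wheel about 0.83 rad, so it went over shaft and key without any searching. Its underside met the boss at 66.0 mm by the gripper's height, which is home. The force changed by about 7 N on contact, well under 20 N.

**Last checks:** The final wrist picture shows the key in the keyway and the wheel centred. The final scene picture shows the wheel on the boss, with the pin, meter, cup, screwdriver and the other two wheels apparently where they were. I did not do a twist test of the seated wheel. The top camera disagreed with the wrist camera by up to 5 mm on some positions, so I used the wrist camera.

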